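Put the stirrer drive into gear

TASK

Put the bench stirrer drive into gear: draw out the flat slide that holds the big white gear up, nudge the gear to and fro (its upright peg is there to push it by) until its teeth find the gaps of the fixed dark pinion and it sinks fully home on its shaft, then push the slide fully back in, now over the gear, to lock it down. Last of all, move the speed fader until it stands level with the brass pointer. Do not push away the pen or the brush that lie near the drive.

Things in the scene. Friction and masses are not known exactly. Their poses are not given: they have to be found in the camera images.
- drive: the fixed drive on a grey base plate 12 mm thick. Origin on the table under the axis of the gear's shaft; x points away from the robot, y left along the slide, z up. The plate spans x -75 to +140, y -165 to +165 mm. The steel shaft is 16 mm across, its top at z = 70. At the back a worm gearbox and motor: x 104 to 138, y -30 to +106, up to z = 53
- shaft_seat (a point): point on the shaft's axis at the top of its collar (z = 20 mm), on which the gear's underside lies when it is fully home and meshed; axes as the drive's. Once home, the gear has about 0.1 rad of play; with its peg turned to drive +y it would block the slide
- pinion_top (a point): centre of the top face (z = 32 mm) of the fixed dark steel pinion: 9 teeth, 66 mm over the teeth, axis at drive x = +70, y = 0; it cannot turn, and one of its teeth points straight at the shaft
- gear: loose white gear, 0.35 kg, 14 teeth (0.449 rad apart), 96 mm over the teeth, 12 mm thick, hub 28 mm wide with its top 35 mm above the underside. Origin: underside centre. Loose on the shaft by 1 mm all round, so it tilts a little. At first the slide holds it about 18 mm above its seat, a tooth over a pinion tooth; with the slide out it falls onto the pinion's teeth, about 10 mm above its seat
- peg_top (a point): top of the gear's upright steel peg, 12 mm across, 30 mm from the gear's axis along its own -x, 45 mm above its underside. At the start it points to the robot (drive -x, within 0.1 rad). With the slide out, turned 0.1 to 0.3 rad either way (2 to 4 N here) it drops home by its weight; pushed on too hard it sticks halfway until eased back.
- keeper (a joint): position of the flat steel slide (tongue 40 mm wide, underside at z = 33, top at z = 39): 0 m = fully in, tip 20 mm from the shaft's axis, reaching under the raised gear or over the seated one; 0.042 = fully out, clear of the gear; grows towards drive +y. Moves with 2 to 4 N, stays where left; a gear that is not home blocks its way in
- keeper_grip (a point): centre of the top of the slide's black upright grip, at drive x = 0, y = 100 mm + keeper, z = 79; the grip is 14 mm along the slide (y), 30 mm across it (x) and stands 40 mm above the tongue
- guide (a point): centre of the top of the slide's guide, 52 mm (x) by 100 mm (y), top at z = 39.5 mm, the grip stands above it
- fader (a joint): position of the speed fader, 0 to 0.08 m, grows along drive +x (away from the robot); moves with 2 N and stays where it is left
- fader_top (a point): centre of the top of the fader's black grip, at drive x = -30 mm + fader, y = -115, z = 66; the grip is 20 mm along its travel (drive x), 28 mm across it (y) and 40 mm high; its aluminium housing is 130 mm by 40 mm, top at z = 26
- pointer: small fixed brass wedge on the plate beside the fader's track, 16 mm wide, top at z = 32, pointing to the track; origin at the middle of its back edge; axes parallel to the drive's. The middle of the fader's grip is to stand at the same drive x as the pointer
- pen: black and white marker pen lying flat, 135 mm long, 17 mm thick; origin at the centre of its underside; bystander
- brush: thin paint brush with a dark handle lying flat behind the drive, 175 mm long, 15 mm wide, 10 mm high; origin at the centre of its underside; bystander
Things that resemble listed ones, but are neither listed nor needed, are in the scene too. Leave any orange or pink look-alike of the gear alone.

How it is judged:
On the way, in this order (a step that is already met when the one before it is completed fails the run):
1. the slide is drawn out, clear of the gear (value of joint keeper above 0.033 m).
2. the gear has sunk home on its seat, meshed with the pinion (z of gear in the frame of shaft_seat below 0.0025 m and horizontal distance between gear and shaft_seat below 0.003 m and angle between gear's own z axis and vertical below 0.06 rad), for 0.2 s.
3. the slide is pushed back in over the seated gear (all of step 2 and value of joint keeper below 0.006 m), for 0.2 s.
4. the fader stands level with the pointer (x of fader_top in the frame of pointer between -0.006 and 0.006 m), for 0.2 s.
At the end, for the whole second after the job is handed in: The gear lies home on its seat (within 2.5 mm of the collar, within 3 mm of the shaft's axis, tilted less than 0.06 rad), the slide is in over it (joint under 6 mm), the fader is within 6 mm of the pointer along its travel, and all is at rest (all of step 3 and all of step 4 and linear speed of gear below 0.01 m/s and velocity of joint each of fader, keeper below 0.005 m/s); the robot touches nothing.
It fails at once if the pen is shifted more than 20 mm or turned over (distance of pen from where it was at the start of the episode above 0.02 m or angle between pen's own z axis and vertical above 0.4 rad).
It fails at once if the brush is shifted more than 20 mm or turned over (distance of brush from where it was at the start of the episode above 0.02 m or angle between brush's own z axis and vertical above 0.4 rad).
It also fails if it takes over 58 s, if anything falls off the work surface, if the arm or the gripper's body presses on something with over 40 N, if the wrist force passes 120 N, or if a joint passes its speed limit or range.

ROBOT

A 6-joint arm with a two-finger parallel gripper is mounted at the origin on a cart in front of the work surface, level with it; the furniture and walls round the work are solid. World frame = base frame: x ahead of the robot, y to its left, z up, the work surface at z = 0. Lengths are in m, angles in rad, forces in N, time in s.
With the tool pointing down it reaches from about 0.275 to 1 m from the base axis. Payload 8.4 kg.
Tool frame: the origin (TCP) lies midway between the tips of the shut fingers; the grasp point (between the pads) lies 19 mm behind it; z points along the fingers, y is the line along which they close (so a half turn about z gives the same grasp; the last joint's range is limited). The gripper opens to 85 mm and grips with 20 to 120 N. Pads are 22 mm wide; open, the fingers measure 114 mm over their backs; the gripper's body (76 mm by 85 mm) begins 54 mm behind the grasp point. The pads swing forward as they close: fully open they stand 13 mm farther back than shut.
Start: joints at [-1.119, 0.353, 1.633, -0, 1.155, -0.002], TCP at [0.274, -0.562, 0.231] pointing down, gripper open.
Joint ranges: [-2.63, 2.63], [-0.92, 2.1], [0.06, 2.66], [-1.3, 4.44], [0, 2.69], [-3.02, 3.02]. Speed limits (rad/s): [2.22, 2.22, 2.79, 3.14, 3.14, 3.14].

INTERFACE

Orientations are given as [roll, pitch, yaw] about the fixed x, y, z axes, in that order (R = Rz(yaw) Ry(pitch) Rx(roll)).
In Python, from bench import state, snapshot, camera_params, close_job gives the robot as it stands.
- The arm moves only by the tool send_rows, never from a script. Its argument "steps" is a list of rows, each a list of 7 numbers: the shift along the tool's x, y, z scaled (see below), then the turn, a rotation vector about the tool's x, y, z scaled (see below), then the opening, from -1 (shut) to 1 (fully open). A call has exactly 5 rows; each row is the pose to reach, as a shift and turn from the pose commanded when the call began, along the tool's axes at that moment; what a row does not reach only later rows make up. The controller multiplies each number of a shift by 15 cm and each number of a turn by pi/2 rad. A row lasts 1/10 s, in which the tool goes at most 50 mm and 8.59 degrees, less where a joint would pass 70% of its speed; a pose out of reach is approached as far as the arm can. A call with a number of a shift or a turn outside -1 to 1 is refused whole. A call with a gripper value outside its range is refused whole. The fingers move at their own pace and stop on an object; "force" is the grip in N (left out, the last holds). Time passes only in rows, so rows that repeat a pose let the fingers close, or fill a call up. It gives the time, the measured TCP pose, the force, the opening and the grip force at its end, in the units of the state.
- state(): the state, without advancing time (a new reading comes with each control period).
- snapshot(name): name is "scene" or "top" or "wrist"; returns the picture (480x640x3 uint8, red, green, blue); there is no depth.
- camera_params(name): a dict with "K" (3x3 intrinsics, pixels), "view" (4x4, takes a point from world to camera coordinates); the wrist camera has in their place "mount" (4x4, takes a point from camera to tool coordinates, whose origin is the TCP and whose axes are the flange's). Camera axes: x right, y down, z forward; pixel columns grow to the right and rows downward; lengths in m; the calibration is good to about 2 mm. A picture is of the moment at which its call begins: read the wrist's pose just before it. camera_params takes no time and is no camera call.
- close_job(): hands the job in; it is judged then, once.
The state is a dict: "time_s": time; "joint_pos": joint angles; "joint_vel": joint speeds; "tau": joint torques, N m; "position": TCP position; "eef_rot": TCP orientation; "contact_force": force on the tool from outside, world axes, zero at the start; "moment": the same for the moment, N m; "finger_gap": opening from 0.0 (shut) to 1.0 (fully open); "finger_force": force on a finger pad.
Only numpy, scipy, OpenCV 4.12 (cv2) and the standard library are available. Lean on these libraries where they do the work, as an engineer would, in place of code of your own. Each camera call takes 0.05 s, during which the arm holds its last target. There are 200 camera calls.

## Working session

There is one attempt and no reset: what is moved stays moved. The work goes in short steps, Python scripts to look and compute and a tool call to move; the robot and the scene stay as the last step left them, time stands still between calls to the robot, and variables do not carry over. Pictures are saved under pics/ and viewed, at most 10 in all, crops included, and the job is handed in when it is done.

Besides the shell and the picture viewer there is one more tool, called in YAML: its name, and indented under it one key for each argument. send_rows: Moves the arm, as the interface text tells. Its arguments: {"type":"object","properties":{"steps":{"type":"array","items":{"type":"array","items":{"type":"number","minimum":-1,"maximum":1}}},"force":{"type":"number"}},"required":["steps"]}

```bash
mkdir -p pics; ls; python3 - <<'E'
from bench import *
import cv2,numpy as np
print(state())
for n in("scene","top"):
    cv2.imwrite(f"pics/{n}0.png",snapshot(n)[:,:,::-1]); print(n,camera_params(n))
print(camera_params("wrist"))
E
```

```text
pics
{'time_s': 0.0, 'joint_pos': array([-1.11943350e+00,  3.53667492e-01,  1.63415407e+00, -2.86308089e-05,
        1.15520809e+00, -2.41420650e-03]), 'joint_vel': array([-1.11765477e-03,  1.39096022e-04,  6.23207393e-05,  8.52371343e-04,
        5.96880664e-04,  8.02560178e-04]), 'tau': array([ 5.32018712e-04, -6.05244398e+01, -3.42060435e+01,  4.51926292e-05,
        9.48228640e-03, -5.91211560e-06]), 'position': array([ 0.27374645, -0.56131363,  0.23054108]), 'eef_rot': array([-3.14015559e+00,  2.27077946e-05,  4.53788627e-01]), 'contact_force': array([-0.54555138, -0.23079529, -0.15669474]), 'moment': array([-0.00170562, -0.0046981 ,  0.02011887]), 'finger_force': 0.0, 'finger_gap': 1.0001233533155907}
scene {'K': array([[582.78989859,   0.        , 313.24070369],
       [  0.        , 582.78989859, 243.89989769],
       [  0.        ,   0.        ,   1.        ]]), 'view': array([[-7.71348557e-01, -6.36412545e-01,  6.90558098e-04,
         5.19089634e-01],
       [-4.70135120e-01,  5.69083973e-01, -6.74623155e-01,
         2.21543004e-01],
       [ 4.28945653e-01, -5.20694252e-
[... 364 characters left out ...]
 ],
       [-0.99637405, -0.01455968, -0.08382587,  0.54240987],
       [ 0.08359947,  0.01551936, -0.99637858,  1.07527644],
       [ 0.        ,  0.        ,  0.        ,  1.        ]])}
{'K': array([[423.93203666,   0.        , 320.66089063],
       [  0.        , 423.93203666, 239.11210938],
       [  0.        ,   0.        ,   1.        ]]), 'mount': array([[-3.17446165e-04, -9.58088032e-01, -2.86473772e-01,
         7.16873396e-02],
       [ 9.99999815e-01, -4.52538435e-04,  4.05361898e-04,
        -3.59886341e-04],
       [-5.18012776e-04, -2.86473591e-01,  9.58087999e-01,
        -1.41051968e-01],
       [ 0.00000000e+00,  0.00000000e+00,  0.00000000e+00,
         1.00000000e+00]])}
```

View pics/scene0.png

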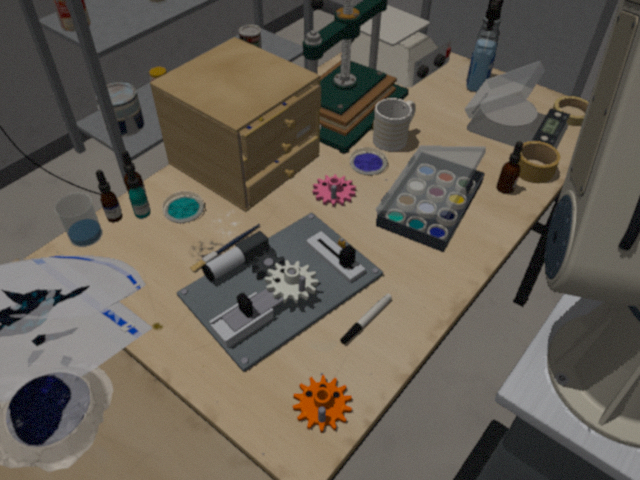

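View pics/top0.png

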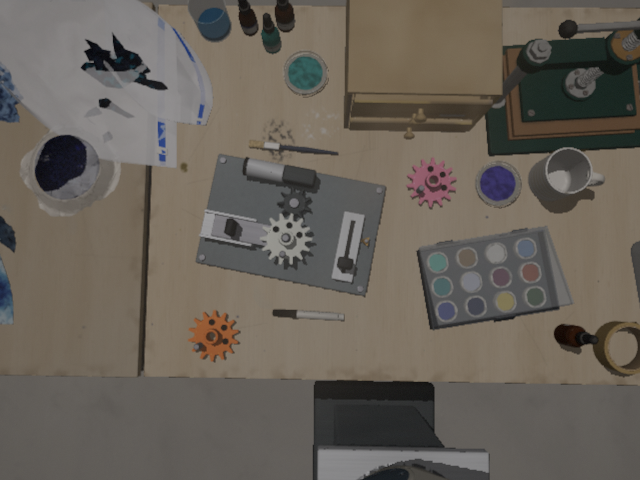

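The views show the plate (top: corners ≈(223,155),(385,183),(364,295),(197,263)), gear at (287,238), slide grip (232,227), fader grip (346,264), pointer (366,242), pen (309,314) and brush (295,149). Next I measure these.

```bash
cat > h.py <<'E'
from bench import *
import cv2,numpy as np
def ray(n,uv,z):
    c=camera_params(n);V=c["view"];R=V[:3,:3];o=-R.T@V[:3,3]
    d=R.T@np.linalg.inv(c["K"])@np.array([uv[0],uv[1],1.]);return o+d*(z-o[2])/d[2]
def proj(n,p):
    c=camera_params(n);q=c["K"]@(c["view"][:3,:3]@np.asarray(p)+c["view"][:3,3]);return q[:2]/q[2]
E
python3 - <<'E'
from h import *
im=cv2.imread("pics/top0.png");hsv=cv2.cvtColor(im,cv2.COLOR_BGR2HSV)
for p in [(215,170),(280,275),(375,200),(330,230)]: print(im[p[1],p[0]],hsv[p[1],p[0]])
b,g,r=[im[:,:,i].astype(int) for i in range(3)]
m=((r-b<12)).astype(np.uint8)*255; m[:140]=0;m[310:]=0;m[:,:185]=0;m[:,395:]=0
m=cv2.morphologyEx(m,cv2.MORPH_CLOSE,np.ones((5,5)));m=cv2.morphologyEx(m,cv2.MORPH_OPEN,np.ones((9,9)))
c=max(cv2.findContours(m,0,2)[0],key=cv2.contourArea)
rt=cv2.minAreaRect(c);print(rt);
a=cv2.approxPolyDP(c,8,True)[:,0];print(a)
w=np.array([ray("top",p,.012)[:2] for p in c[:,0]],np.float32);R=cv2.minAreaRect(w);print(R,cv2.boxPoints(R))
cv2.imwrite("pics/c.png",cv2.resize(im[145:325,185:395],None,fx=3.3,fy=3.3,interpolation=cv2.INTER_CUBIC))
E
```

```text
[86 90 91] [24 14 91]
[89 88 86] [100   9  89]
[88 89 90] [15  6 90]
[91 90 89] [105   6  91]
((290.3008728027344, 223.4066925048828), (174.5385284423828, 113.96955871582031), 11.070201873779297)
[[218 155]
 [197 262]
 [365 293]
 [384 186]]
((0.573276162147522, 0.2154098004102707), (0.3333369493484497, 0.21850962936878204), 79.6600570678711) [[0.43588063 0.07105793]
 [0.6508417  0.03183804]
 [0.71067166 0.35976166]
 [0.4957106  0.39898157]]
```

View pics/c.png

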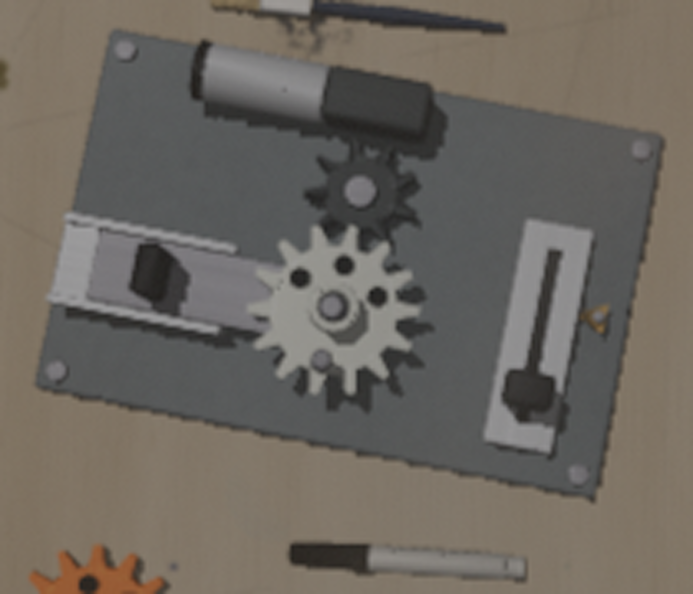

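```bash
cat >> h.py <<'E'
YAW=-0.1805; O=np.array([.5413,.2212,0])
RD=np.array([[np.cos(YAW),-np.sin(YAW),0],[np.sin(YAW),np.cos(YAW),0],[0,0,1]])
def d2w(p): return O+RD@np.asarray(p,float)
def w2d(p): return RD.T@(np.asarray(p)-O)
E
python3 - <<'E'
from h import *
im=cv2.imread("pics/top0.png")
def f(x,y,z): return (w2d(ray("top",(185+x/3.3-.35,145+y/3.3-.35),z))*1000).round(1)
print("shaft",f(334,307,.07)); print("peg",f(321,359,.038+.045))
print("grip left top corners",f(145,243,.079),f(137,296,.079),f(163,245,.079),f(155,300,.079))
print("fader corners",f(505,368,.066),f(556,376,.066),f(501,400,.066),f(550,412,.066))
print("plate screws",f(125,50,.012),f(641,149,.012),f(578,474,.012),f(56,371,.012))
b,g,r=[im[:,:,i].astype(int) for i in range(3)]
for n,wn in(("top",(355,230,380,255)),("scene",(335,230,360,255))):
    i2=cv2.imread(f"pics/{n}0.png").astype(int); u0,v0,u1,v1=wn
    s=i2[v0:v1,u0:u1]; ys,xs=np.nonzero((s[:,:,2]-s[:,:,0]>30)); print(n,len(xs),xs.min()+u0,xs.max()+u0,ys.min()+v0,ys.max()+v0)
    for z in (.022,.032): print((w2d(ray(n,(xs.mean()+u0,ys.mean()+v0),z))*1000).round(1))
for n,p in (("shaft",(0,0,.07)),("grip",(0,.1,.079)),("fad0",(-.03,-.115,.066)),("pin",(.07,0,.032))): print(n,proj("top",d2w(p)),proj("scene",d2w(p)))
m=cv2.imread("pics/scene0.png"); cv2.imwrite("pics/cs.png",cv2.resize(m[205:365,170:400],None,fx=3.4,fy=3.4,interpolation=cv2.INTER_CUBIC))
E
```

```text
shaft [-1.1 -2.8 70. ]
peg [-31.   -2.6  83. ]
grip left top corners [ 12.5 104.6  79. ] [-16.7 102.8  79. ] [13.4 94.7 79. ] [-16.9  92.8  79. ]
fader corners [ -15.5 -101.    66. ] [ -14.4 -129.2   66. ] [ -33.1 -102.2   66. ] [ -34.3 -129.7   66. ]
plate screws [127.3 152.1  12. ] [ 127.9 -154.5   12. ] [ -63.8 -154.2   12. ] [-64.3 152.1  12. ]
top 19 361 368 238 245
[  24.4 -147.5   22. ]
[  23.4 -147.    32. ]
scene 337 335 359 230 251
[  22. -164.   22.]
[  15.4 -157.3   32. ]
shaft [284.48454137 236.7790603 ] [291.26516662 269.54994848]
grip [229.62341054 225.58202102] [245.08060502 295.30117089]
fad0 [343.77349901 265.55107814] [350.1110103  249.68274512]
pin [293.28596612 202.21303194] [268.68614414 260.71806575]
```

View pics/cs.png

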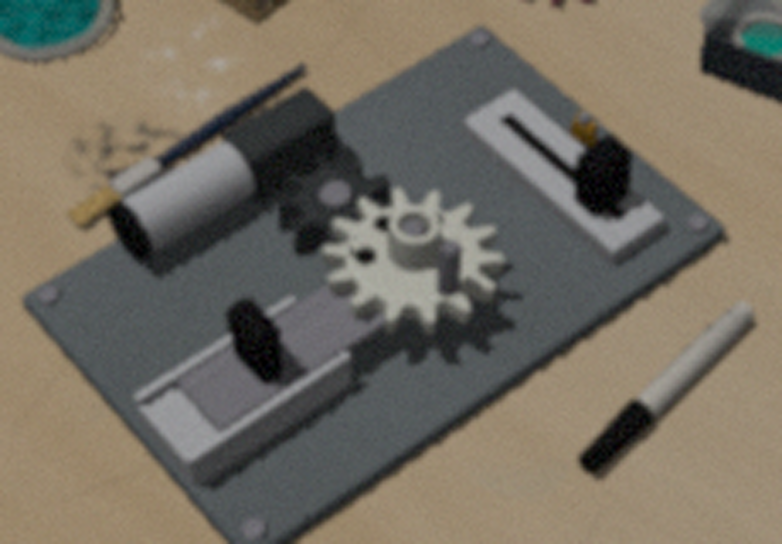

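The crop shows the grip, peg and brass pointer as expected: fader near its robot-side end, peg pointing to the robot. The plate screws suggest about 1 mm of frame shift, which I include.

```bash
cat >> h.py <<'E'
O=O+RD@np.array([-.0009,-.0015,0])
def go(p,yaw=YAW):
    from scipy.spatial.transform import Rotation as Rt
    s=state();R=Rt.from_euler('xyz',s["eef_rot"]);T=Rt.from_euler('xyz',[np.pi,0,yaw])
    w=d2w(p); print("t",s["time_s"],"shift units",(R.inv().apply(w-s["position"])/.15).round(3),"turn units",((R.inv()*T).as_rotvec()/(np.pi/2)).round(4),"drive",(w2d(s["position"])*1000).round(1),"gap",s["finger_gap"])
E
python3 -c "
from h import *
go((0,.1,.13)); print(d2w((0,.1,0)))"
```

```text
t 0.1 shift units [ 4.274 -4.439  0.676] turn units [-8.000e-04  2.000e-04  4.038e-01] drive [-121.8 -816.4  230.6] gap 1.0038048044088026
[0.55809749 0.31826134 0.        ]
```

send_rows:
  steps:
    - [0.2, -0.2, 0, 0, 0, 0.08, 0.6]
    - [0.4, -0.4, 0, 0, 0, 0.16, 0.6]
    - [0.6, -0.6, 0, 0, 0, 0.24, 0.6]
    - [0.8, -0.8, 0, 0, 0, 0.32, 0.6]
    - [1, -1, 0, -0.0008, 0, 0.4038, 0.6]

```text
time_s: 0.6
position: [0.3431, -0.3595, 0.231]
eef_rot: [3.141, -0.0, -0.186]
contact_force: [0.6, -0.1, 0.3]
finger_gap: 0.793
finger_force: 0.0
```

```bash
python3 -c "
from h import *
go((0,.1,.13))"
```

```text
t 0.6 shift units [ 0.572 -4.706  0.669] turn units [ 0.0005 -0.0001 -0.0036] drive [ -89.8 -605.3  231. ] gap 0.7933805097945194
```

send_rows:
  steps:
    - [0.03, -0.2, 0, 0, 0, 0, 0.1]
    - [0.06, -0.4, 0, 0, 0, 0, 0.1]
    - [0.09, -0.6, 0, 0, 0, 0, 0.1]
    - [0.12, -0.8, 0, 0, 0, 0, 0.1]
    - [0.15, -1, 0, 0, 0, 0, 0.1]

```text
time_s: 1.1
position: [0.3922, -0.2164, 0.231]
eef_rot: [3.141, -0.0, -0.181]
contact_force: [0.3, -0.2, -0.7]
finger_gap: 0.551
finger_force: 0.0
```

send_rows:
  steps:
    - [0.03, -0.2, 0, 0, 0, 0, 0.1]
    - [0.06, -0.4, 0, 0, 0, 0, 0.1]
    - [0.09, -0.6, 0, 0, 0, 0, 0.1]
    - [0.12, -0.8, 0, 0, 0, 0, 0.1]
    - [0.15, -1, 0, 0, 0, 0, 0.1]

```text
time_s: 1.6
position: [0.4412, -0.0729, 0.2308]
eef_rot: [3.14, -0.0, -0.18]
contact_force: [-0.0, -0.5, 0.8]
finger_gap: 0.55
finger_force: 0.0
```

send_rows:
  steps:
    - [0.03, -0.2, 0, 0, 0, 0, 0.1]
    - [0.06, -0.4, 0, 0, 0, 0, 0.1]
    - [0.09, -0.6, 0, 0, 0, 0, 0.1]
    - [0.12, -0.8, 0, 0, 0, 0, 0.1]
    - [0.15, -1, 0, 0, 0, 0, 0.1]

```text
time_s: 2.1
position: [0.4902, 0.0706, 0.2306]
eef_rot: [3.14, 0.0, -0.18]
contact_force: [1.1, 0.7, 0.3]
finger_gap: 0.548
finger_force: 0.0
```

send_rows:
  steps:
    - [0.03, -0.2, 0, 0, 0, 0, 0.1]
    - [0.06, -0.4, 0, 0, 0, 0, 0.1]
    - [0.09, -0.6, 0, 0, 0, 0, 0.1]
    - [0.12, -0.8, 0, 0, 0, 0, 0.1]
    - [0.12, -1, 0, 0, 0, 0, 0.1]

```text
time_s: 2.6
position: [0.5352, 0.2149, 0.2303]
eef_rot: [3.14, -0.0, -0.181]
contact_force: [0.5, -0.3, -0.8]
finger_gap: 0.549
finger_force: 0.0
```

```bash
python3 -c "
from h import *
go((0,.1,.13));print(state()['joint_pos'])
s=state();cv2.imwrite('pics/w1.png',snapshot('wrist')[:,:,::-1])"
```

```text
t 2.6 shift units [ 0.026 -0.706  0.667] turn units [ 0.0009 -0.0001 -0.    ] drive [ -4.   -5.8 230.3] gap 0.5489626312809852
[ 3.79994432e-01  2.79864193e-01  1.73942530e+00 -1.45348430e-03
  1.12295597e+00  2.13195361e+00]
```

View pics/w1.png

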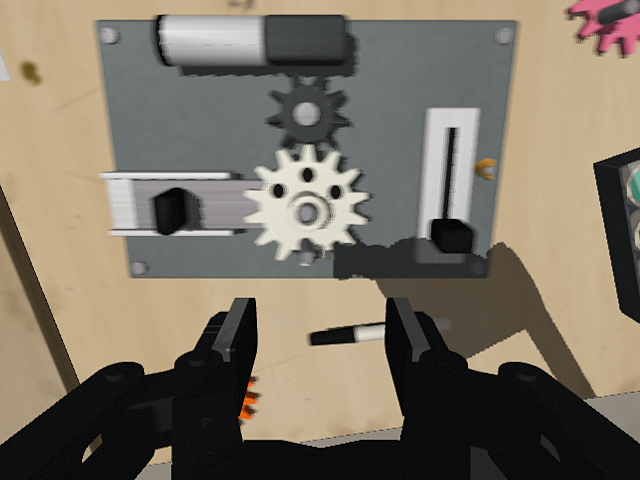

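Wrist view (very clear): screws at (110,36),(503,36),(139,268),(479,268), shaft top (308,211), grip (~170,208), fader grip (~452,230), pointer (486,169). I refine the frame from this.

```bash
cat >> h.py <<'E'
def wray(s,uv,z):
    from scipy.spatial.transform import Rotation as Rt
    c=camera_params("wrist");M=c["mount"];R=Rt.from_euler('xyz',s["eef_rot"]).as_matrix()
    o=s["position"]+R@M[:3,3]; d=R@M[:3,:3]@np.linalg.inv(c["K"])@np.array([uv[0],uv[1],1.])
    return w2d(o+d*(z-o[2])/d[2])
E
python3 - <<'E'
from h import *
s=state();im=cv2.imread("pics/w1.png").astype(int)
q=lambda uv,z:(wray(s,uv,z)*1000).round(1)
print("screws",*[q(u,.014) for u in((110,36),(503,36),(139,268),(479,268))])
print("shaft",q((308,211),.07))
w=im[150:190,465:505];ys,xs=np.nonzero(w[:,:,2]-w[:,:,0]>40);print("ptr",len(xs),q((xs.mean()+465,ys.mean()+150),.03),q((xs.mean()+465,ys.min()+150),.032),q((xs.mean()+465,ys.max()+150),.032))
for n,(u0,v0,u1,v1) in {"grip":(140,180,195,240),"fad":(425,205,480,260)}.items():
    m=(im[v0:v1,u0:u1].sum(2)<75).astype(np.uint8);c=max(cv2.findContours(m,0,2)[0],key=cv2.contourArea)
    x,y,a,b=cv2.boundingRect(c);print(n,x+u0,y+v0,a,b);z={"grip":.079,"fad":.066}[n]
    print(q((x+u0,y+v0),z),q((x+u0+a,y+v0+b),z))
E
```

```text
screws [124.4 160.1  14. ] [ 124.4 -142.5   14. ] [-66. 161.  14.] [ -65.8 -144.4   14. ]
shaft [-0.8  7.  70. ]
ptr 361 [  24.3 -138.2   30. ] [  39.  -135.7   32. ] [   8.8 -139.2   32. ]
grip 154 188 33 47
[ 17.6 113.6  79. ] [-16.4  93.7  79. ]
fad 431 205 42 48
[  2.9 -83.2  66. ] [ -34.2 -117.9   66. ]
```

```bash
python3 - <<'E'
from h import *
s=state();go((0,.1,.13))
s["position"]=np.array([.5352,.2149,.2303])
q=lambda uv,z:(wray(s,uv,z)*1000).round(1)
print("screws",*[q(u,.014) for u in((110,36),(503,36),(139,268),(479,268))])
print("shaft",q((308,211),.07),"ptr",q((486,169),.03), "peg", q((307,257),.083))
im=snapshot("wrist")[:,:,::-1];cv2.imwrite("pics/w2.png",im)
E
```

```text
t 2.65 shift units [ 0.026 -0.678  0.67 ] turn units [-0.0009 -0.0004  0.0004] drive [ -3.9  -1.9 230.4] gap 0.5518328898589175
screws [124.3 156.2  14. ] [ 124.3 -146.4   14. ] [-66.  157.1  14. ] [ -65.8 -148.2   14. ]
shaft [-0.8  3.1 70. ] ptr [  24.6 -138.5   30. ] peg [-31.7   3.7  83. ]
```

```bash
python3 - <<'E'
from h import *
s=state();im=cv2.imread("pics/w2.png").astype(int)
q=lambda uv,z:(wray(s,uv,z)*1000).round(1)
w=im[140:200,440:510];m=((w[:,:,2]-w[:,:,0]>60)&(w[:,:,2]>100)).astype(np.uint8)
n,l,st,c=cv2.connectedComponentsWithStats(m)
for i in range(1,n):
    if st[i,4]>60: print("brass",st[i],q(c[i]+[440,140],.03))
for nm,(u0,v0,u1,v1),z in (("grip",(130,175,200,245),.079),("fad",(420,200,485,260),.066)):
    m=(im[v0:v1,u0:u1].sum(2)<75).astype(np.uint8);c=max(cv2.findContours(m,0,2)[0],key=cv2.contourArea)
    x,y,a,b=cv2.boundingRect(c);print(nm,x+u0,y+v0,a,b,q((x+u0,y+v0),z),q((x+u0+a,y+v0+b),z))
E
```

```text
brass [ 42  18  21  22 206] [  26.4 -142.7   30. ]
grip 161 188 36 47 [ 17.1 106.2  79. ] [-16.8  84.   79. ]
fad 437 200 48 54 [  6.4 -89.7  66. ] [ -35.2 -129.6   66. ]
```

```bash
python3 - <<'E'
import cv2
im=cv2.imread("pics/w2.png");cv2.imwrite("pics/w2c.png",cv2.resize(im[90:290,90:530],None,fx=1.8,fy=1.8))
E
```

```text
(no output)
```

View pics/w2c.png

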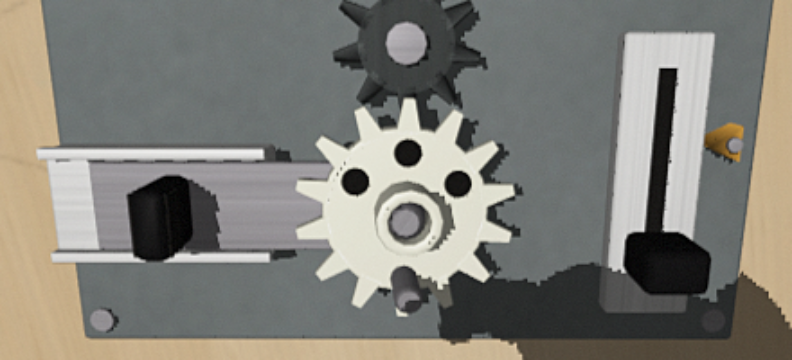

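The crop shows the grip's top face at about x 128–165, y 180–258, the fader's top face centred at (674,269), the wedge at (725,142), the shaft at (407,221) and the peg top at (405,297).

```bash
python3 - <<'E'
from h import *
s=state();go((0,.1,.13))
q=lambda u,z:(wray(s,(u[0]/1.8+90,u[1]/1.8+90),z)*1000).round(1)
for n,u,z in (("grip",(147,219),.079),("fad",(674,269),.066),("ptrtip",(706,140),.03),("ptrback",(741,142),.03),("shaft",(407,221),.07),("peg",(406,297),.083),("pinion shaft",(407,43),.04),("scrL",(103,321),.014),("scrR",(713,320),.014)): print(n,q(u,z))
E
```

```text
t 2.7 shift units [ 0.029 -0.694  0.668] turn units [ 0.0002 -0.0001  0.0014] drive [ -4.2  -4.1 230.2] gap 0.5523761705757201
grip [  0.3 100.5  79. ]
fad [ -23.7 -112.8   66. ]
ptrtip [  25.4 -133.9   30. ]
ptrback [  24.6 -149.6   30. ]
shaft [-2.4 -1.3 70. ]
peg [-30.4  -1.   83. ]
pinion shaft [66.5 -1.1 40. ]
scrL [-66.8 150.9  14. ]
scrR [ -65.7 -153.4   14. ]
```

send_rows:
  steps:
    - [0.01, -0.2, 0.1, 0, 0, 0, 0.1]
    - [0.02, -0.4, 0.25, 0, 0, 0, 0.1]
    - [0.02, -0.69, 0.5, 0, 0, 0, 0.1]
    - [0.02, -0.69, 0.68, 0, 0, 0, 0.1]
    - [0.02, -0.69, 0.68, 0, 0, 0, 0.1]

```text
time_s: 3.2
position: [0.5535, 0.3138, 0.1239]
eef_rot: [3.135, 0.006, -0.179]
contact_force: [-0.5, -0.1, -0.8]
finger_gap: 0.547
finger_force: 0.0
```

```bash
python3 -c "
from h import *
go((-.001,.1,.047))"
```

```text
t 3.2 shift units [ 0.021 -0.038  0.512] turn units [0.0042 0.0037 0.0009] drive [ -3.8  94.7 123.9] gap 0.5465556201228072
```

send_rows:
  steps:
    - [0, 0, 0.2, 0, 0, 0, 0.1]
    - [0, 0, 0.4, 0, 0, 0, 0.1]
    - [0, 0, 0.54, 0, 0, 0, 0.1]
    - [0, 0, 0.54, 0, 0, 0, -1]
    - [0, 0, 0.54, 0, 0, 0, -1]
  force: 30

```text
time_s: 3.7
position: [0.5571, 0.3178, 0.0485]
eef_rot: [-3.136, -0.001, -0.183]
contact_force: [-1.5, 45.5, -25.3]
finger_gap: 0.222
finger_force: 21.1
```

send_rows:
  steps:
    - [0, 0, 0, 0, 0, 0, -1]
    - [0, 0, 0, 0, 0, 0, -1]
    - [0, -0.02, 0, 0, 0, 0, -1]
    - [0, -0.05, 0, 0, 0, 0, -1]
    - [0, -0.08, 0, 0, 0, 0, -1]

```text
time_s: 4.2
position: [0.5583, 0.3257, 0.0486]
eef_rot: [3.139, 0.0, -0.181]
contact_force: [-3.0, -1.8, -2.7]
finger_gap: 0.16
finger_force: 42.6
```

```bash
python3 -c "
from h import *
go((0,.14,.047));s=state();print(s['contact_force'],s['finger_force'])"
```

```text
t 4.2 shift units [ 0.007 -0.218  0.01 ] turn units [ 0.0016  0.0001 -0.0002] drive [ -1.1 107.4  48.6] gap 0.1600227422816884
[-3.03295256 -1.8453999  -2.74206637] 42.55878388881683
```

send_rows:
  steps:
    - [0, -0.05, 0, 0, 0, 0, -1]
    - [0, -0.1, 0, 0, 0, 0, -1]
    - [0, -0.15, 0, 0, 0, 0, -1]
    - [0, -0.19, 0, 0, 0, 0, -1]
    - [0, -0.19, 0, 0, 0, 0, -1]

```text
time_s: 4.7
position: [0.564, 0.3563, 0.0486]
eef_rot: [-3.141, -0.001, -0.18]
contact_force: [-6.2, 2.7, 2.7]
finger_gap: 0.155
finger_force: 43.5
```

```bash
python3 -c "
from h import *
go((0,.14,.047));s=state();print(s['contact_force'],s['finger_force']);cv2.imwrite('pics/w3.png',snapshot('wrist')[:,:,::-1])"
```

```text
t 4.7 shift units [ 0.007 -0.01   0.011] turn units [-0.0004 -0.0005  0.    ] drive [ -1.  138.5  48.6] gap 0.15534691974741632
[-6.19052396  2.72495842  2.71220554] 43.469619154930115
```

View pics/w3.png

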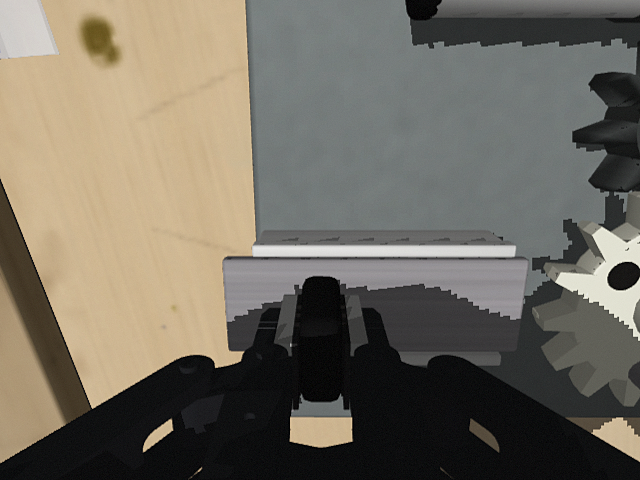

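The slide's tip (right end at x≈527) is now clear of the gear's teeth. Next I release it and go to the peg.

send_rows:
  steps:
    - [0, 0, 0, 0, 0, 0, 0.1]
    - [0, 0, 0, 0, 0, 0, 0.1]
    - [0, 0, -0.1, 0, 0, 0, 0.1]
    - [0, 0, -0.3, 0, 0, 0, 0.1]
    - [0, 0, -0.5, 0, 0, 0, 0.1]

```text
time_s: 5.25
position: [0.5639, 0.3546, 0.1241]
eef_rot: [3.14, -0.001, -0.181]
contact_force: [0.5, 1.0, 0.3]
finger_gap: 0.551
finger_force: 0.0
```

send_rows:
  steps:
    - [-0.05, 0.2, 0, 0, 0, 0, -0.3]
    - [-0.1, 0.45, 0, 0, 0, 0, -0.3]
    - [-0.2, 0.7, 0, 0, 0, 0, -0.3]
    - [-0.2, 0.93, 0, 0, 0, 0, -0.3]
    - [-0.2, 0.93, 0, 0, 0, 0, -0.3]

```text
time_s: 5.75
position: [0.5081, 0.2196, 0.1238]
eef_rot: [3.139, -0.0, -0.183]
contact_force: [0.8, 0.5, 0.1]
finger_gap: 0.348
finger_force: 0.0
```

```bash
python3 -c "
from h import *
cv2.imwrite('pics/w4.png',snapshot('wrist')[:,:,::-1]);go((-.032,-.001,.055))"
```

```text
t 5.8 shift units [-0.011 -0.019  0.46 ] turn units [ 0.0003 -0.0011 -0.0015] drive [-30.5  -3.9 124. ] gap 0.35013535694096576
```

View pics/w4.png

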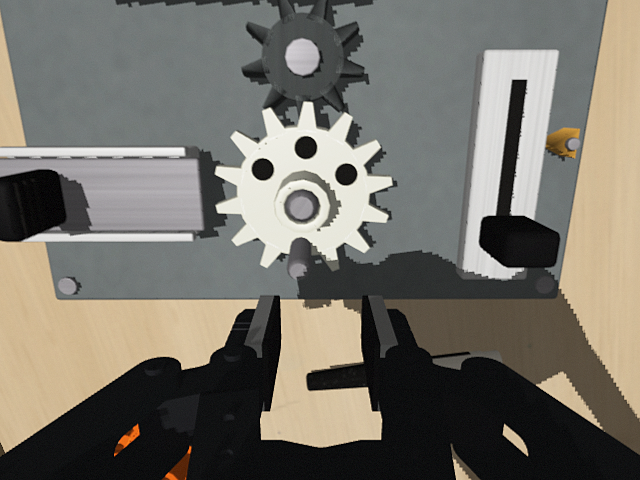

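```bash
python3 -c "
from h import *
s=state();
for p in ([.5081,.2196,.1238],None):
    if p: s['position']=np.array(p);s['eef_rot']=np.array([3.139,0,-.183])
    else: s=state()
    print(w2d(s['position']),wray(s,(298,270),.075),wray(s,(302,207),.07),wray(s,(302,57),.04),wray(s,(67,285),.014),wray(s,(545,285),.014), s['time_s'])
"
```

```text
[-0.0314734  -0.00603412  0.1238    ] [-0.03182791  0.00417552  0.075     ] [-0.00221188  0.00200355  0.07      ] [0.06634553 0.00211721 0.04      ] [-0.0645781   0.15480243  0.014     ] [-0.0658435  -0.15017742  0.014     ] 5.8
[-0.03047985 -0.00386178  0.12404458] [-0.03085148  0.00646839  0.075     ] [-0.00119347  0.00431211  0.07      ] [0.06753527 0.0045079  0.04      ] [-0.06364842  0.15754932  0.014     ] [-0.06457395 -0.14770227  0.014     ] 5.8
```

send_rows:
  steps:
    - [-0.01, -0.045, 0.1, 0, 0, 0, -0.3]
    - [-0.01, -0.045, 0.25, 0, 0, 0, -0.3]
    - [-0.01, -0.045, 0.4, 0, 0, 0, -0.4]
    - [-0.01, -0.045, 0.48, 0, 0, 0, -0.4]
    - [-0.01, -0.045, 0.48, 0, 0, 0, -0.4]

```text
time_s: 6.3
position: [0.5079, 0.2302, 0.0485]
eef_rot: [3.139, 0.002, -0.18]
contact_force: [-0.4, -0.7, 0.5]
finger_gap: 0.302
finger_force: 0.0
```

```bash
cat >g.py <<'E'
from h import *
s=state();print(s['contact_force'].round(1));go((-.032,.003,.05))
im=snapshot('wrist')[:,:,::-1];cv2.imwrite(f'pics/g{s["time_s"]:.2f}.png',im)
im2=cv2.imread(f'pics/g{s["time_s"]:.2f}.png')
h=cv2.cvtColor(im2,cv2.COLOR_BGR2HSV)
E
python3 g.py; ls pics; python3 -c "
import glob,cv2;f=glob.glob('pics/g*.png')[0];cv2.imwrite('pics/gv.png',cv2.imread(f))"
```

```text
[-0.4 -0.7  0.5]
t 6.3 shift units [ 0.01   0.009 -0.01 ] turn units [0.0018 0.0014 0.0006] drive [-33.6   4.4  48.5] gap 0.301891372409545
c.png
cs.png
g6.30.png
scene0.png
top0.png
w1.png
w2.png
w2c.png
w3.png
w4.png
```

View pics/gv.png

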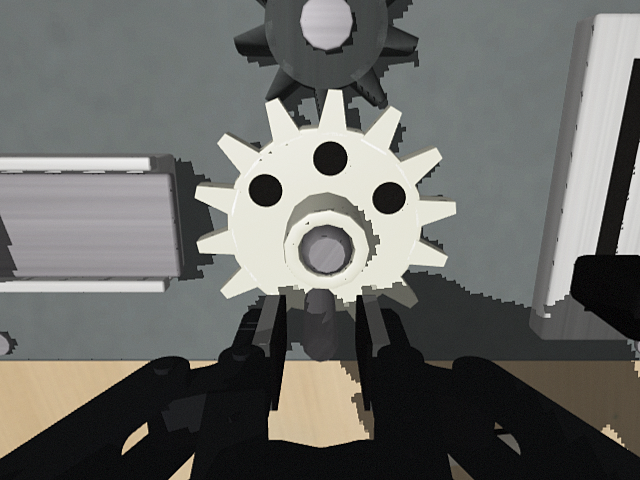

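The peg (318,330) is caged between the pads, and a gear tooth sits over the pinion tooth. Pushing +y is the shorter way to a gap.

send_rows:
  steps:
    - [0, -0.03, 0, 0, 0, 0, -0.4]
    - [0, -0.05, 0, 0, 0, 0, -0.4]
    - [0, -0.065, 0, 0, 0, 0, -0.4]
    - [0, -0.075, 0, 0, 0, 0, -0.4]
    - [0, -0.075, 0, 0, 0, 0, -0.4]

```text
time_s: 6.85
position: [0.5114, 0.2407, 0.0513]
eef_rot: [3.14, -0.001, -0.18]
contact_force: [0.6, -2.7, 2.8]
finger_gap: 0.299
finger_force: 1.8
```

```bash
cat >g.py <<'E'
from h import *
import glob
def holes(f):
    im=cv2.imread(f); g=cv2.cvtColor(im,cv2.COLOR_BGR2GRAY); m=(g<50).astype(np.uint8)
    n,l,st,c=cv2.connectedComponentsWithStats(m)
    k=[(c[i].round(1),st[i,4]) for i in range(1,n) if 400<st[i,4]<1600 and .75<st[i,2]/st[i,3]<1.35 and c[i][1]<300]
    return k
if __name__=="__main__":
    s=state();print(s['contact_force'].round(1));go((-.032,.003,.05))
    f=f'pics/g{s["time_s"]:.2f}.png';cv2.imwrite(f,snapshot('wrist')[:,:,::-1]);print(holes(f))
E
python3 -c "
from g import *;print(holes('pics/g6.30.png'))"; python3 g.py
```

```text
[(array([397.3,  17.4]), np.int32(479)), (array([375.6,  80.6]), np.int32(1526)), (array([293.9,  96.5]), np.int32(841)), (array([329.9, 158. ]), np.int32(878)), (array([265.2, 190. ]), np.int32(815)), (array([388.6, 197.6]), np.int32(796))]
[ 0.6 -2.7  2.8]
t 6.85 shift units [0.    0.082 0.009] turn units [ 0.0007 -0.0009  0.0002] drive [-32.1  15.4  51.3] gap 0.29927505889652395
[(array([367.1, 162.3]), np.int32(837)), (array([300.4, 186.9]), np.int32(783)), (array([419.3, 206.5]), np.int32(761))]
```

send_rows:
  steps:
    - [0, -0.008, 0, 0, 0, 0, -0.4]
    - [0, -0.016, 0, 0, 0, 0, -0.4]
    - [0, -0.022, 0, 0, 0, 0, -0.4]
    - [0, -0.022, 0, 0, 0, 0, -0.4]
    - [0, -0.022, 0, 0, 0, 0, -0.4]

```text
time_s: 7.4
position: [0.5114, 0.244, 0.0506]
eef_rot: [3.14, -0.0, -0.18]
contact_force: [-1.3, -3.5, 2.1]
finger_gap: 0.3
finger_force: 1.5
```

```bash
python3 g.py
```

```text
[-1.3 -3.5  2.1]
t 7.4 shift units [0.004 0.104 0.004] turn units [ 0.0008 -0.0001  0.    ] drive [-32.6  18.5  50.6] gap 0.30012938089525665
[(array([298.4,  54.5]), np.int32(811)), (array([379.8, 159.6]), np.int32(769)), (array([314., 177.]), np.int32(728)), (array([424.8, 207. ]), np.int32(700))]
```

send_rows:
  steps:
    - [0, 0.02, 0, 0, 0, 0, -0.4]
    - [0, 0.035, 0, 0, 0, 0, -0.4]
    - [0, 0.05, 0, 0, 0, 0, -0.4]
    - [0, 0.05, 0, 0, 0, 0, -0.4]
    - [0, 0.05, 0, 0, 0, 0, -0.4]

```text
time_s: 7.95
position: [0.5103, 0.2367, 0.0506]
eef_rot: [3.141, -0.001, -0.181]
contact_force: [-0.9, 1.1, 0.2]
finger_gap: 0.298
finger_force: 0.0
```

```bash
python3 g.py; python3 - <<'E'
from g import *
from scipy.spatial.transform import Rotation as Rt
s=state()
import os
f=sorted([x for x in glob.glob('pics/g[0-9]*.png')],key=os.path.getmtime)[-1]
k=[c for c,a in holes(f)];a=[c for c in k if 150<c[1]<250]; 
for p,z0 in ((s,0),):
  for z in (.032,.034,.037,.042):
    w=[wray(s,c,z) for c in a]; print(z,[round(1000*np.linalg.norm(w[i]-w[j]),1) for i in range(len(w)) for j in range(i)])
s0=dict(s);s0['position']=np.array([.5079,.2302,.0485])
w=[wray(s0,c,.042) for c in [(329.9,158),(265.2,190),(388.6,197.6)]];print("before@.042",[round(1000*np.linalg.norm(w[i]-w[j]),1) for i in range(3) for j in range(i)])
E
```

```text
[-0.9  1.1  0.2]
t 7.95 shift units [0.003 0.054 0.004] turn units [ 0.0006 -0.0003 -0.0002] drive [-32.4  11.1  50.6] gap 0.298043724496428
[(array([413.3,  22.2]), np.int32(573)), (array([360.1, 159.4]), np.int32(754)), (array([295. , 177.5]), np.int32(723)), (array([405.8, 206.2]), np.int32(690))]
0.032 [np.float64(25.3), np.float64(25.3), np.float64(43.8)]
0.034 [np.float64(24.9), np.float64(25.0), np.float64(43.2)]
0.037 [np.float64(24.5), np.float64(24.5), np.float64(42.4)]
0.042 [np.float64(23.7), np.float64(23.7), np.float64(41.1)]
before@.042 [np.float64(25.2), np.float64(25.0), np.float64(43.5)]
```

send_rows:
  steps:
    - [0, 0, -0.2, 0, 0, 0, -0.4]
    - [0, 0, -0.45, 0, 0, 0, -0.4]
    - [0.05, -0.2, -0.5, 0, 0, 0, 0]
    - [0.15, -0.45, -0.5, 0, 0, 0, 0.1]
    - [0.21, -0.7, -0.5, 0, 0, 0, 0.1]

```text
time_s: 8.5
position: [0.5614, 0.3356, 0.1266]
eef_rot: [-3.141, -0.002, -0.181]
contact_force: [1.2, 0.5, 1.0]
finger_gap: 0.547
finger_force: 0.0
```

send_rows:
  steps:
    - [0, -0.157, 0, 0, 0, 0, 0.1]
    - [0, -0.157, 0, 0, 0, 0, 0.1]
    - [0, -0.157, 0.2, 0, 0, 0, 0.1]
    - [0, -0.157, 0.4, 0, 0, 0, 0.1]
    - [0, -0.157, 0.51, 0, 0, 0, 0.1]

```text
time_s: 9.0
position: [0.5627, 0.356, 0.0466]
eef_rot: [3.138, 0.002, -0.181]
contact_force: [0.1, -0.2, 0.2]
finger_gap: 0.55
finger_force: 0.0
```

send_rows:
  steps:
    - [0, 0, 0, 0, 0, 0, 0.1]
    - [0, 0, 0, 0, 0, 0, -1]
    - [0, 0, 0, 0, 0, 0, -1]
    - [0, 0, 0, 0, 0, 0, -1]
    - [0, 0, 0, 0, 0, 0, -1]

```text
time_s: 9.5
position: [0.5652, 0.3579, 0.0506]
eef_rot: [-3.141, -0.002, -0.18]
contact_force: [0.2, -1.7, 6.9]
finger_gap: 0.159
finger_force: 34.3
```

```bash
python3 -c "
from h import *
go((0,.1,.047))"
```

```text
t 9.5 shift units [0.001 0.268 0.024] turn units [-0.0002 -0.0015  0.0001] drive [-1.000e-01  1.402e+02  5.060e+01] gap 0.15911942321356007
```

send_rows:
  steps:
    - [0, 0.06, 0, 0, 0, 0, -1]
    - [0, 0.12, 0, 0, 0, 0, -1]
    - [0, 0.18, 0, 0, 0, 0, -1]
    - [0, 0.23, 0, 0, 0, 0, -1]
    - [0, 0.25, 0, 0, 0, 0, -1]

```text
time_s: 10.0
position: [0.5584, 0.3208, 0.0506]
eef_rot: [-3.14, -0.003, -0.181]
contact_force: [-0.7, 12.8, 4.2]
finger_gap: 0.154
finger_force: 34.2
```

send_rows:
  steps:
    - [0, 0, 0, 0, 0, 0, -1]
    - [0, 0.005, 0, 0, 0, 0, -1]
    - [0, 0.01, 0, 0, 0, 0, -1]
    - [0, 0.015, 0, 0, 0, 0, -1]
    - [0, 0.015, 0, 0, 0, 0, -1]

```text
time_s: 10.5
position: [0.5585, 0.3209, 0.0506]
eef_rot: [-3.137, -0.003, -0.181]
contact_force: [0.3, 11.1, 3.5]
finger_gap: 0.159
finger_force: 33.9
```

```bash
python3 -c "
from h import *
go((0,.1,.047));print(state()['contact_force'])"
```

```text
t 10.5 shift units [0.001 0.018 0.024] turn units [-0.0026 -0.0021 -0.0003] drive [-1.000e-01  1.026e+02  5.060e+01] gap 0.159273526072665
[ 0.32465772 11.14052129  3.45174011]
```

The slide reached its hard stop (the position no longer changes, 11 N). Next I release it and go to the fader.

send_rows:
  steps:
    - [0, 0, 0, 0, 0, 0, 0.1]
    - [0, 0, 0, 0, 0, 0, 0.1]
    - [0, 0, -0.15, 0, 0, 0, 0.1]
    - [0, 0, -0.35, 0, 0, 0, 0.1]
    - [0, 0.15, -0.5, 0, 0, 0, 0.1]

```text
time_s: 11.0
position: [0.5538, 0.2976, 0.1255]
eef_rot: [-3.141, -0.002, -0.179]
contact_force: [0.9, -0.1, -0.1]
finger_gap: 0.548
finger_force: 0.0
```

send_rows:
  steps:
    - [-0.03, 0.25, 0, 0, 0, 0, 0.1]
    - [-0.06, 0.5, 0, 0, 0, 0, 0.1]
    - [-0.1, 0.75, 0, 0, 0, 0, 0.1]
    - [-0.15, 1, 0, 0, 0, 0, 0.1]
    - [-0.15, 1, 0, 0, 0, 0, 0.1]

```text
time_s: 11.5
position: [0.5011, 0.1489, 0.1238]
eef_rot: [3.138, 0.002, -0.183]
contact_force: [-0.5, 0.1, 0.2]
finger_gap: 0.548
finger_force: 0.0
```

```bash
python3 -c "
from h import *
go((-.0235,-.1135,.042));cv2.imwrite('pics/w5.png',snapshot('wrist')[:,:,::-1]);go((-.0235,-.1135,.042))"
```

```text
t 11.5 shift units [0.016 0.242 0.546] turn units [ 0.0023  0.0015 -0.0015] drive [-25.6 -76.8 123.8] gap 0.5483559446080354
t 11.55 shift units [0.006 0.257 0.548] turn units [ 0.0012  0.0004 -0.0017] drive [-24.3 -74.8 124.2] gap 0.5500339443024705
```

send_rows:
  steps:
    - [0.005, 0.15, 0, 0, 0, 0, 0.1]
    - [0.005, 0.255, 0.15, 0, 0, 0, 0.1]
    - [0.005, 0.255, 0.35, 0, 0, 0, 0.1]
    - [0.005, 0.255, 0.54, 0, 0, 0, 0.1]
    - [0.005, 0.255, 0.54, 0, 0, 0, 0.1]

```text
time_s: 12.05
position: [0.496, 0.1149, 0.0404]
eef_rot: [3.138, 0.004, -0.18]
contact_force: [-0.1, -0.7, -0.2]
finger_gap: 0.547
finger_force: 0.0
```

send_rows:
  steps:
    - [0, 0, 0, 0, 0, 0, -1]
    - [0, 0, 0, 0, 0, 0, -1]
    - [0, 0, 0, 0, 0, 0, -1]
    - [0, 0, 0, 0, 0, 0, -1]
    - [0, 0, 0, 0, 0, 0, -1]
  force: 25

```text
time_s: 12.55
position: [0.4977, 0.1139, 0.0442]
eef_rot: [3.139, -0.0, -0.179]
contact_force: [-0.1, -10.2, -5.4]
finger_gap: 0.321
finger_force: 25.4
```

```bash
python3 -c "
from h import *
go((-.0235,-.1135,.042));print(state()['contact_force'])"
```

```text
t 12.55 shift units [-0.005  0.011  0.015] turn units [ 0.0018 -0.0003  0.0007] drive [ -22.7 -111.8   44.2] gap 0.3212886576081423
[ -0.05401564 -10.15991796  -5.37107138]
```

send_rows:
  steps:
    - [0.08, 0, 0, 0, 0, 0, -1]
    - [0.16, 0, 0, 0, 0, 0, -1]
    - [0.24, 0, 0, 0, 0, 0, -1]
    - [0.32, 0, 0, 0, 0, 0, -1]
    - [0.323, 0, 0, 0, 0, 0, -1]

```text
time_s: 13.05
position: [0.5464, 0.105, 0.0442]
eef_rot: [3.139, -0.001, -0.18]
contact_force: [-0.6, -10.5, -5.4]
finger_gap: 0.321
finger_force: 27.6
```

send_rows:
  steps:
    - [0, 0, 0, 0, 0, 0, -1]
    - [0, 0, 0, 0, 0, 0, 0.1]
    - [0, 0, 0, 0, 0, 0, 0.1]
    - [0, 0, -0.2, 0, 0, 0, 0.1]
    - [0, 0, -0.4, 0, 0, 0, 0.1]

```text
time_s: 13.55
position: [0.5454, 0.1067, 0.1044]
eef_rot: [3.14, 0.0, -0.18]
contact_force: [0.5, 0.5, 0.3]
finger_gap: 0.544
finger_force: 0.0
```

send_rows:
  steps:
    - [0, -0.1, -0.2, 0, 0, 0, 0.1]
    - [-0.2, -0.3, -0.4, 0, 0, 0, 0.1]
    - [-0.4, -0.5, -0.6, 0, 0, 0, 0.1]
    - [-0.6, -0.6, -0.6, 0, 0, 0, 0.1]
    - [-0.6, -0.6, -0.6, 0, 0, 0, 0.1]

```text
time_s: 14.05
position: [0.4711, 0.2139, 0.1954]
eef_rot: [-3.14, -0.002, -0.177]
contact_force: [-0.7, 0.7, -0.6]
finger_gap: 0.548
finger_force: 0.0
```

send_rows:
  steps:
    - [0, 0, 0, 0, 0, 0, 0.1]
    - [0, 0, 0, 0, 0, 0, 0.1]
    - [0, 0, 0, 0, 0, 0, 0.1]
    - [0, 0, 0, 0, 0, 0, 0.1]
    - [0, 0, 0, 0, 0, 0, 0.1]

```text
time_s: 14.55
position: [0.4734, 0.2106, 0.1928]
eef_rot: [3.14, 0.0, -0.181]
contact_force: [-0.2, 0.1, 0.0]
finger_gap: 0.552
finger_force: 0.0
```

```bash
python3 -c "
from h import *
go((-.0235,-.1135,.042));im=snapshot('wrist')[:,:,::-1];cv2.imwrite('pics/w6.png',im);cv2.imwrite('pics/t6.png',snapshot('top')[:,:,::-1])
cv2.imwrite('pics/s6.png',snapshot('scene')[:,:,::-1])
a=cv2.imread('pics/w6.png')
print(camera_params('wrist')['K'][0,0])"
```

```text
t 14.55 shift units [0.271 0.614 1.006] turn units [ 0.001   0.0001 -0.0006] drive [-64.  -21.1 192.8] gap 0.5519157866017539
423.93203666243
```

View pics/w6.png

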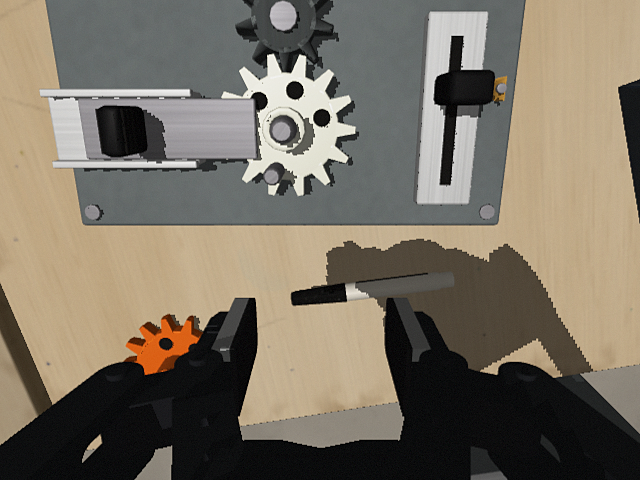

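The wrist view shows the slide over the seated gear, the pen in place, and the fader grip (outline x 436–496, y 70–107) beside the pointer (500,88). I'll check the fader offset numerically.

```bash
python3 - <<'E'
from h import *
s=state();im=cv2.imread("pics/w6.png").astype(int)
q=lambda u,z:(wray(s,u,z)*1000).round(1)
w=im[60:120,466:498].sum(2);r=np.nonzero((w<110).mean(1)>.5)[0]+60;print("rows",r.min(),r.max())
w=im[70:110,490:510];m=(w[:,:,2]-w[:,:,0]>50);ys,xs=np.nonzero(m);print("ptr",xs.min()+490,xs.max()+490,ys.min()+70,ys.max()+70,ys.mean()+70)
for z in(.020,.032):print("ptr",q((503,(ys.min()+ys.max())/2+70),z),q((503,ys.min()+70),z),q((503,ys.max()+70),z))
print("fad top edges",q((480,r.min()),.066),q((480,r.max()+1),.066),"bottom edge@.026",q((450,r.max()+1),.026))
t=cv2.imread("pics/t6.png").astype(int)
w=t[225:260,335:362].sum(2);ys,xs=np.nonzero(w<110);print(xs.min()+335,xs.max()+335,ys.min()+225,ys.max()+225)
print("top fad",(w2d(ray("top",((xs.min()+xs.max())/2+335,(ys.min()+ys.max())/2+225),.060))*1000).round(1))
w=t[225:260,355:380];ys,xs=np.nonzero(w[:,:,2]-w[:,:,0]>25);print("top ptr",(w2d(ray("top",(xs.mean()+355,ys.mean()+225),.028))*1000).round(1),len(xs))
print("pred rows for fader centre at x=25:")
E
```

```text
rows 70 104
ptr 493 506 76 100 87.73053892215569
ptr [  23.9 -149.3   20. ] [  31.7 -148.3   20. ] [  15.9 -150.2   20. ]
ptr [  23.2 -144.4   32. ] [  30.8 -143.4   32. ] [  15.6 -145.3   32. ]
fad top edges [  31.5 -115.7   66. ] [  11.8 -117.8   66. ] bottom edge@.026 [  12.5 -111.4   26. ]Traceback (most recent call last):
  File "<stdin>", line 9, in <module>
    return umr_minimum(a, axis, None, out, keepdims, initial, where)
ValueError: zero-size array to reduction operation minimum which has no identity
```

```bash
python3 -c "
from bench import *
print(close_job())"
```

```text
the job is handed in; nothing more can be done
None
```

I handed the job in at about 15 s of the 58 s allowed, with no verdict returned. In the last images the gear is home, the slide is fully in over it, the fader is about 2 mm from the pointer (6 mm allowed), and the pen looks undisturbed; I did not re-check the brush, though the arm never went near it.

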